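# Swing the bench magnifier over the blue sherd and light it

## Task

Get the bench magnifier ready for looking at the blue-glazed sherd: with a fingertip, gently push its arm round until the lens is centred over that sherd, and press the green lamp button on top of its column fully down. Do not shift the magnifier's stand, and leave the sherds and everything else on the table where they lie.

Things in the scene. Friction and masses are not known exactly. Their poses are not given: they have to be found in the camera images.
- stand: bench magnifier on a stand: round grey weighted base 160 mm across and 20 mm high with an upright 22 mm aluminium column in its middle, standing loose on the table (about 3 kg). Origin: centre of the base's underside, on the column's axis, about which the arm swings. Its -x axis is the middle of the arm's swing
- mag_arm (a joint): swing angle (rad) of the magnifier's arm about the column, -1.4 to 1.4; at 0 the arm points along the stand's own -x axis (towards the robot, give or take the stand's yaw); positive is counter-clockwise from above, carrying the lens to the robot's right. Friction hinge: 0.14 N m (about 1.5 N at the middle of the arm) turns it; it stays where it is left
- lens_centre (a point): centre of the magnifier's round clear lens, 200 mm from the column axis and 183 mm above the table; the lens's white rim is 120 mm across outside, 100 mm inside, and spans heights 172 to 194 mm
- swing_mid (a point): point on the arm's centre line, 95 mm from the column axis, 184 mm above the table. The arm is a straight level aluminium tube, 14 mm thick, bare from 25 to 123 mm from the column axis; then a 22 mm wide black clevis and, from 140 mm on, the lens rim. The black hub round the column is 46 mm across, its top 203 mm above the table
- button_top (a point): top of the green round lamp button, 26 mm across, in the middle of the black hub on top of the column, 211 mm above the table when not pressed; it is pressed straight down
- lamp_button (a joint): how far the lamp button is pressed, in m: 0 up, 0.006 fully down; a spring (about 4 N when fully down) brings it back up
- blue_sherd: the blue-glazed sherd (red clay edges, bright blue upper face): a potsherd lying convex side up, about 62 x 58 mm in outline and 13 mm high, 45 g; its origin is the centre of its underside, on the table
- plain_sherd: the plain orange-brown sherd: a potsherd lying convex side up, about 62 x 58 mm in outline and 13 mm high, 45 g; its origin is the centre of its underside, on the table
- black_sherd: the black sherd: a potsherd lying convex side up, about 62 x 58 mm in outline and 13 mm high, 45 g; its origin is the centre of its underside, on the table
- buff_sherd: the yellowish buff sherd: a potsherd lying convex side up, about 62 x 58 mm in outline and 13 mm high, 45 g; its origin is the centre of its underside, on the table
- jug: buff clay jug, 155 mm high, 116 mm across its belly, handle at its +y side; origin under its centre
- black_pot: black cooking pot, 78 mm high, 124 mm across; origin under its centre
- clay_bowl: small red clay bowl, 46 mm high, 112 mm across; origin under its centre
Not all that is in view belongs to the job. Leave any pink look-alike of the blue_sherd alone.

How it is judged:
By the outcome, as a careful person would: the job done as asked, in the order asked, and still so for the second after the job is handed in, with the robot touching nothing.
It also fails if it takes over 48 s, if anything falls off the work surface, if the arm or the gripper's body presses on something with over 40 N, if the wrist force passes 120 N, or if a joint passes its speed limit or range.

## Robot

A 7-joint arm with a two-finger parallel gripper is mounted at the origin on the work surface. World frame = base frame: x ahead of the robot, y to its left, z up, the work surface at z = 0. Lengths are in m, angles in rad, forces in N, time in s.
With the tool pointing down it reaches from about 0.425 to 0.925 m from the base axis. Payload 6.8 kg.
Tool frame: the origin (TCP) lies at the very end of the fingers, on their centre line; the grasp point (between the pads) lies bot.grip_depth behind it (bot.grip_depth is the distance from the TCP to the grasp point, in m); z points along the fingers, y is the line along which they close (so a half turn about z gives the same grasp; the last joint's range is limited). The gripper opens to 85 mm and grips with 20 to 120 N. Pads are 22 mm wide; open, the fingers measure 114 mm over their backs; the gripper's body (76 mm by 85 mm) begins 54 mm behind the grasp point. The pads swing forward as they close: fully open they stand 13 mm farther back than shut.
Start: joints at [1.149, 0.477, 0.022, 1.555, -0.011, 1.109, -0.083], TCP at [0.208, -0.642, 0.231] pointing down, gripper open.
Joint ranges: [-2.96, 2.96], [-0.34, 2.1], [-1.41, 1.46], [0.24, 2.44], [-1.37, 4.51], [0.17, 1.92], [-2.96, 2.96]. Speed limits (rad/s): [2.39, 2.39, 3.14, 3.14, 3.14, 3.14, 3.14].

## Interface

Orientations are given as a unit quaternion [w, x, y, z].
In Python, from station import bot gives the robot as it stands.
- The arm moves only by the tool send_rows, never from a script. Its arguments are lists of equal length, an entry for each row: "slide": the shift along the tool's x, y, z in mm, a list of three; "roll": the turn about the tool's z in degrees; "claw": the opening, from 0 (shut) to 1 (fully open). A call has exactly 8 rows; each row is the pose to reach, as a shift and turn from the pose commanded when the call began, along the tool's axes at that moment; what a row does not reach only later rows make up. A row lasts 1/12 s, in which the tool goes at most 41.7 mm and 7.16 degrees, less where a joint would pass 70% of its speed; a pose out of reach is approached as far as the arm can. A call with a gripper value outside its range is refused whole. The fingers move at their own pace and stop on an object; "force" is the grip in N (left out, the last holds). Time passes only in rows, so rows that repeat a pose let the fingers close, or fill a call up. It gives the time, the measured TCP pose, the force, the opening and the grip force at its end, in the units of the state.
- bot.get_obs(): the state, without advancing time (a new reading comes with each control period).
- bot.read_camera(name): name is "scene" or "top"; returns the picture (400x640x3 uint8, red, green, blue); there is no depth.
- bot.camera_model(name): a dict with "camera_matrix" (3x3 intrinsics, pixels), "D" ([k1, k2, p1, p2, k3] as OpenCV has them; the pictures are not rectified), "camera_from_world" (4x4, takes a point from world to camera coordinates). Camera axes: x right, y down, z forward; pixel columns grow to the right and rows downward; lengths in m; the calibration is good to about 2 mm. A picture is of the moment at which its call begins. camera_model takes no time and is no camera call.
- bot.hand_in(): hands the job in; it is judged then, once.
The state is a dict: "t": time; "q": joint angles; "joint_vel": joint speeds; "joint_torque": joint torques, N m; "eef_pos": TCP position; "tool_rot": TCP orientation; "contact_force": force on the tool from outside, world axes, zero at the start; "torque": the same for the moment, N m; "gripper_width": opening from 0.0 (shut) to 1.0 (fully open); "grasp_force": force on a finger pad.
Only numpy, scipy, OpenCV 4.12 (cv2) and the standard library are available. Lean on these libraries where they do the work, as an engineer would, in place of code of your own. Each camera call takes 0.05 s, during which the arm holds its last target. There are 200 camera calls.

## Working session

There is one attempt and no reset: what is moved stays moved. The work goes in short steps, Python scripts to look and compute and a tool call to move; the robot and the scene stay as the last step left them, time stands still between calls to the robot, and variables do not carry over. Pictures are saved under pics/ and viewed, at most 10 in all, crops included, and the job is handed in when it is done.

Besides the shell and the picture viewer there is one more tool, called after "Call:" as name(argument=value, ...) on one line, values as JSON. send_rows: Moves the arm, as the interface text tells. Its arguments: {"type":"object","properties":{"slide":{"type":"array","items":{"type":"array","items":{"type":"number"}}},"roll":{"type":"array","items":{"type":"number"}},"claw":{"type":"array","items":{"type":"number"}},"force":{"type":"number"}},"required":["slide","roll","claw"]}

```bash
mkdir -p pics; python3 - <<'E'
from station import bot
import cv2,numpy as np
for n in("scene","top"):
    im=bot.read_camera(n);cv2.imwrite(f"pics/{n}0.png",im[:,:,::-1])
    m=bot.camera_model(n);print(n,np.round(m["camera_matrix"],1).tolist(),m["D"],np.round(m["camera_from_world"],3).tolist())
o=bot.get_obs();print(o["t"],o["eef_pos"],o["tool_rot"],o["gripper_width"],bot.grip_depth)
E
```

```text
scene [[495.3, 0.0, 320.0], [0.0, 495.3, 199.1], [0.0, 0.0, 1.0]] [0.04013003 0.         0.         0.         0.        ] [[0.805, 0.594, -0.013, -0.406], [0.374, -0.524, -0.765, -0.089], [-0.461, 0.611, -0.644, 1.752], [0.0, 0.0, 0.0, 1.0]]
top [[456.5, 0.0, 320.5], [0.0, 456.5, 202.9], [0.0, 0.0, 1.0]] [-0.13160871  0.          0.          0.          0.        ] [[-0.004, -1.0, -0.004, 0.001], [-0.987, 0.004, -0.161, 0.548], [0.161, 0.003, -0.987, 1.336], [0.0, 0.0, 0.0, 1.0]]
0.1 [ 0.20814754 -0.64156675  0.23045042] [-7.73013826e-04  9.87718384e-01  1.56242612e-01 -2.04282789e-04] 1.0025432434542536 0.0187
```

View pics/scene0.png

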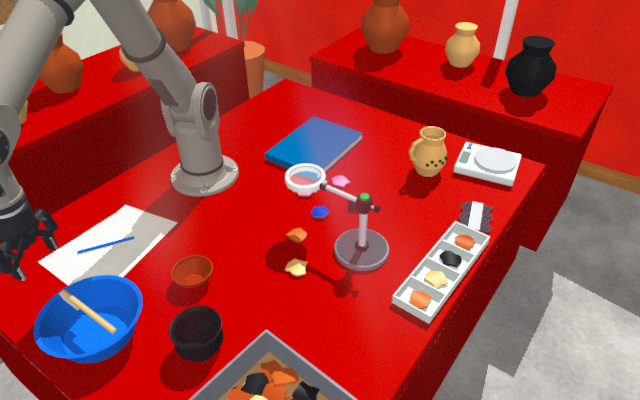

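View pics/top0.png

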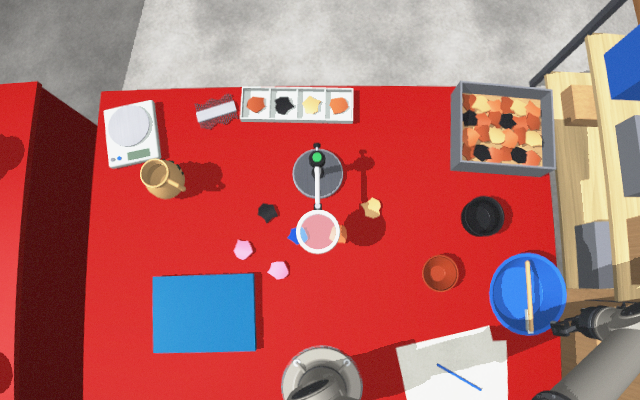

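The scene view shows the green button at (365,197), the lens at (305,180) and the blue sherd at (320,212). The top view shows the button at (317,157), the lens at (318,232), and the blue sherd partly under the lens at about (297,236).

```bash
cat > h.py <<'E'
from station import bot
import cv2,numpy as np
def ray(n,uv,z):
    m=bot.camera_model(n);p=cv2.undistortPoints(np.float64([[uv]]),np.float64(m["camera_matrix"]),np.float64(m["D"]))[0,0]
    T=np.array(m["camera_from_world"]);R,t=T[:3,:3],T[:3,3]
    c=-R.T@t;d=R.T@np.array([*p,1]);return (c+d*(z-c[2])/d[2])
def blobs(im,lo,hi,roi,amin=20):
    x0,y0,x1,y1=roi;h=cv2.cvtColor(im[y0:y1,x0:x1],cv2.COLOR_RGB2HSV)
    k=cv2.inRange(h,lo,hi);n,l,s,c=cv2.connectedComponentsWithStats(k)
    return [(int(s[i,4]),s[i,:4]+[x0,y0,0,0],c[i]+[x0,y0],(l==i)) for i in range(1,n) if s[i,4]>=amin]
def measure(n,im):
    R={"scene":(270,140,420,290),"top":(230,130,400,270)}[n]
    for nm,lo,hi,z in(("green",(45,100,60),(80,255,255),.211),("blue",(100,120,80),(130,255,255),.010),("white",(0,0,175),(180,40,255),.19)):
        for a,s,c,_ in blobs(im,lo,hi,R): print(n,nm,a,s,np.round(c,1),np.round(ray(n,c,z),4), "bbox ctr",np.round(ray(n,(s[0]+s[2]/2-.5,s[1]+s[3]/2-.5),z),4))
E
python3 - <<'E'
from h import *
for n in("scene","top"):
    im=cv2.imread(f"pics/{n}0.png")[:,:,::-1].copy();measure(n,im)
    x0,y0,x1,y1={"scene":(270,150,420,290),"top":(230,130,400,270)}[n]
    cv2.imwrite(f"pics/{n}0c.png",cv2.resize(im[y0:y1,x0:x1,::-1],None,fx=4,fy=4))
E
```

```text
scene green 47 [360 194  10   6] [364.2 196.3] [0.6527 0.0026 0.211 ] bbox ctr [0.6537 0.0023 0.211 ]
scene blue 1632 [270 140  84  28] [305.8 151.3] [0.2139 0.306  0.01  ] bbox ctr [0.2397 0.3072 0.01  ]
scene blue 142 [312 206  17  11] [319.5 211.5] [0.4548 0.0656 0.01  ] bbox ctr [0.4548 0.0683 0.01  ]
scene white 686 [285 140  73  53] [307.2 175.9] [0.4573 0.0068 0.19  ] bbox ctr [0.4613 0.0684 0.19  ]
scene white 133 [326 185  31  16] [340.6 192.6] [5.784e-01 3.000e-04 1.900e-01] bbox ctr [0.5791 0.0012 0.19  ]
scene white 174 [359 215   8  31] [362.4 229.5] [ 0.7066 -0.0888  0.19  ] bbox ctr [ 0.7078 -0.0902  0.19  ]
scene white 245 [398 264  22  26] [412.4 280.8] [ 0.8884 -0.1642  0.19  ] bbox ctr [ 0.8752 -0.1582  0.19  ]
top green 81 [312 152  10  10] [316.7 156.7] [0.6473 0.0086 0.211 ] bbox ctr [0.6478 0.009  0.211 ]
top blue 90 [288 228  11  16] [293.  235.7] [0.4519 0.0842 0.01  ] bbox ctr [0.4525 0.0841 0.01  ]
top white 55 [293 159  16  37] [297.4 180.7] [0.5856 0.0615 0.19  ] bbox ctr [0.596 0.053 0.19 ]
top white 203 [314 167   6  42] [316.9 187.4] [0.5668 0.0083 0.19  ] bbox ctr [0.5666 0.0094 0.19  ]
top white 576 [296 210  44  44] [318.1 230.9] [0.4483 0.0054 0.19  ] bbox ctr [0.4466 0.007  0.19  ]
top white 21 [235 250   8   6] [237.8 252.4] [0.3911 0.2201 0.19  ] bbox ctr [0.3908 0.2182 0.19  ]
```

View pics/scene0c.png

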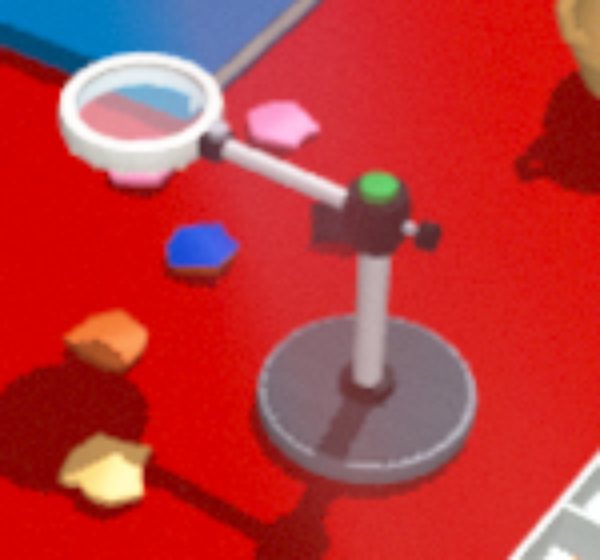

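View pics/top0c.png

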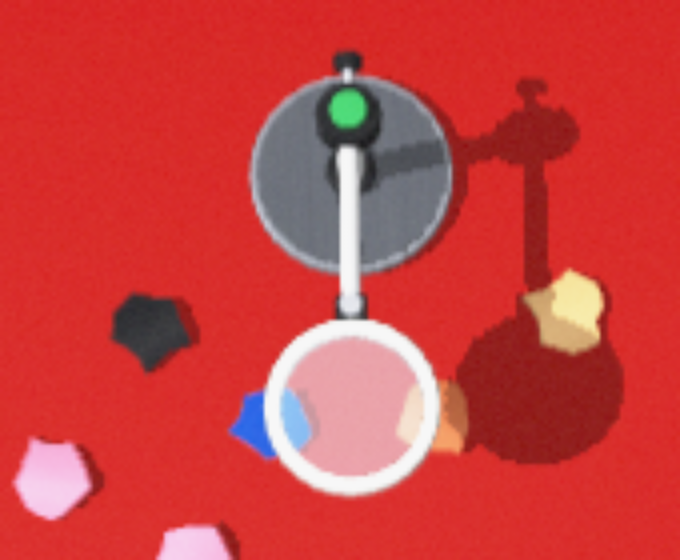

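The scene crop shows the blue sherd clear of the lens, with the base ellipse centred near (361.5,248). The top crop shows the base circle at about (317.8,173.5), the lens at about (317.8,231.8) and the blue sherd extents at u 287–308, v 227–245. The arm is at about 0, and the sherd lies to the robot's left.

```bash
python3 - <<'E'
from h import *
for n,uv,z in(("top",(317.2,173.0),.02),("scene",(361.3,247.5),.02),("top",(317.3,231.3),.185),("top",(297.3,235.2),.009),("scene",(320,211.5),.009),("scene",(364.2,196.3),.208),("top",(316.7,156.7),.211)):
    print(n,uv,z,np.round(ray(n,uv,z),4))
from scipy.spatial.transform import Rotation as Ro
o=bot.get_obs();R=Ro.from_quat(o["tool_rot"],scalar_first=True);print(R.as_matrix().round(3))
for P in((.553,-.09,.231),):print((R.inv().apply(np.array(P)-o["eef_pos"])*1e3).round(1))
E
```

```text
top (317.2, 173.0) 0.02 [0.6463 0.0092 0.02  ]
scene (361.3, 247.5) 0.02 [6.541e-01 3.000e-04 2.000e-02]
top (317.3, 231.3) 0.185 [0.4477 0.0076 0.185 ]
top (297.3, 235.2) 0.009 [0.4535 0.0709 0.009 ]
scene (320, 211.5) 0.009 [0.4556 0.0672 0.009 ]
scene (364.2, 196.3) 0.208 [0.6508 0.0057 0.208 ]
top (316.7, 156.7) 0.211 [0.6473 0.0084 0.211 ]
[[ 0.951  0.309 -0.001]
 [ 0.309 -0.951  0.001]
 [-0.    -0.002 -1.   ]]
[ 498.3 -418.2    0. ]
```

Call:
send_rows(slide=[[15, -12, 0], [45, -38, 0], [75, -63, 0], [105, -88, 0], [135, -113, 0], [165, -138, 0], [195, -164, 0], [220, -185, 0]], roll=[0, 0, 0, 0, 0, 0, 0, 0], claw=[0, 0, 0, 0, 0, 0, 0, 0])

```text
t: 0.77
eef_pos: [0.3617, -0.3952, 0.2311]
tool_rot: [-0.0, 0.988, 0.157, 0.0]
contact_force: [0.2, 0.7, -0.3]
gripper_width: -0.003
grasp_force: 0.0
```

Call:
send_rows(slide=[[30, -25, 0], [60, -50, 0], [95, -80, 0], [130, -109, 0], [165, -138, 0], [200, -168, 0], [235, -197, 0], [255, -214, 0]], roll=[2, 5, 8, 11, 14, 16, 18, 18], claw=[0, 0, 0, 0, 0, 0, 0, 0])

```text
t: 1.43
eef_pos: [0.5349, -0.1181, 0.2312]
tool_rot: [0.0, 1.0, -0.001, -0.0]
contact_force: [-0.1, -0.7, 0.2]
gripper_width: -0.003
grasp_force: 0.0
```

Call:
send_rows(slide=[[0, 0, 0], [0, 0, 0], [0, 0, 0], [0, 0, 0], [0, 0, 0], [0, 0, 0], [0, 0, 0], [0, 0, 0]], roll=[0, 0, 0, 0, 0, 0, 0, 0], claw=[0, 0, 0, 0, 0, 0, 0, 0])

```text
t: 2.1
eef_pos: [0.5343, -0.1206, 0.2314]
tool_rot: [0.0, 1.0, -0.001, 0.0]
contact_force: [0.5, -0.4, -0.4]
gripper_width: -0.001
grasp_force: 0.0
```

Call:
send_rows(slide=[[5, -5, 5], [10, -10, 20], [15, -15, 35], [19, -25, 50], [19, -38, 60], [19, -50, 66], [19, -60, 66], [19, -60, 66]], roll=[0, 0, 0, 0, 0, 0, 0, 0], claw=[0, 0, 0, 0, 0, 0, 0, 0])

```text
t: 2.77
eef_pos: [0.5536, -0.0569, 0.165]
tool_rot: [-0.001, 1.0, 0.002, -0.0]
contact_force: [0.5, 0.0, 0.0]
gripper_width: 0.001
grasp_force: 0.0
```

Call:
send_rows(slide=[[0, -5, 0], [0, -10, 0], [0, -15, 0], [0, -20, 0], [0, -24, 0], [0, -28, 0], [0, -32, 0], [0, -35, 0]], roll=[0, 0, 0, 0, 0, 0, 0, 0], claw=[0, 0, 0, 0, 0, 0, 0, 0])

```text
t: 3.43
eef_pos: [0.5535, -0.0245, 0.1654]
tool_rot: [-0.0, 1.0, -0.0, 0.0]
contact_force: [-0.5, -0.5, 0.2]
gripper_width: -0.001
grasp_force: 0.0
```

```bash
python3 - <<'E'
from h import *
for n in("scene","top"):
    im=bot.read_camera(n)
    cv2.imwrite(f"pics/{n}1.png",im[:,:,::-1])
a=cv2.imread("pics/scene1.png")[120:300,230:430];b=cv2.imread("pics/top1.png")[120:300,230:430]
cv2.imwrite("pics/c1.png",cv2.resize(np.hstack([a,b]),None,fx=2,fy=2))
E
```

```text
(no output)
```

View pics/c1.png

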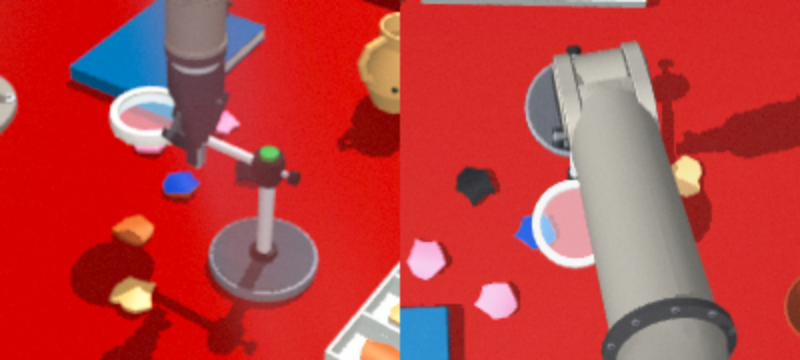

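The left half shows the closed fingertips beside the tube, not yet touching it. In the right half the lens is unmoved and its left rim is still visible. I'll push gently.

Call:
send_rows(slide=[[0, -3, 0], [0, -6, 0], [0, -9, 0], [0, -12, 0], [0, -15, 0], [0, -18, 0], [0, -21, 0], [0, -23, 0]], roll=[0, 0, 0, 0, 0, 0, 0, 0], claw=[0, 0, 0, 0, 0, 0, 0, 0])

```text
t: 4.2
eef_pos: [0.5533, -0.0018, 0.1652]
tool_rot: [0.0, 1.0, -0.0, -0.0]
contact_force: [-1.2, -1.5, 0.2]
gripper_width: 0.001
grasp_force: 0.8
```

```bash
cat >> h.py <<'E'
def lens(im):
    # circle through the rim's outer left edge, top view (leftmost white pixels)
    h=cv2.cvtColor(im,cv2.COLOR_RGB2HSV);k=cv2.inRange(h,(0,0,175),(180,40,255));k[:205]=0;k[258:]=0;k[:,:260]=0;k[:,345:]=0
    p=[]
    for r in range(205,258):
        c=np.flatnonzero(k[r])
        if len(c): p.append((c[0],r))
    P=np.array([ray("top",(a-.5,b),.187)[:2] for a,b in p])
    # known outer radius 60 mm: fit the centre robustly
    from scipy.optimize import least_squares
    s=least_squares(lambda c:np.hypot(*(P-c).T)-.060,P.mean(0)+[0,-.03],loss="soft_l1",f_scale=.002)
    return s.x,len(P),np.abs(s.fun).mean()
def angle(c,col=(.648,.007)): return np.degrees(np.arctan2(c[1]-col[1],col[0]-c[0])),np.hypot(c[0]-col[0],c[1]-col[1])
E
python3 - <<'E'
from h import *
for f in("pics/top0.png","pics/top1.png"):
    r=lens(cv2.imread(f)[:,:,::-1].copy());print(r,angle(r[0]))
im=bot.read_camera("top");r=lens(im);print(r,angle(r[0]));print(bot.get_obs()["contact_force"])
E
```

```text
(array([0.44866473, 0.00572497]), 48, np.float64(0.0011329366972820006)) (np.float64(-0.36648214988216365), np.float64(0.19933935167660222))
(array([0.44820302, 0.00564034]), 53, np.float64(0.0021385244022141432)) (np.float64(-0.3899034145343796), np.float64(0.19980160955191956))
(array([0.44876117, 0.02772047]), 53, np.float64(0.0021141307711052973)) (np.float64(5.937311760162923), np.float64(0.20031338277648675))
[-1.40078582  0.02195317  0.50178474]
```

Call:
send_rows(slide=[[0, -3, 0], [0, -6, 0], [0, -9, 0], [0, -12, 0], [0, -14, 0], [0, -16, 0], [0, -17, 0], [0, -17, 0]], roll=[0, 0, 0, 0, 0, 0, 0, 0], claw=[0, 0, 0, 0, 0, 0, 0, 0])

```text
t: 4.92
eef_pos: [0.5536, 0.0155, 0.1654]
tool_rot: [-0.0, 1.0, 0.0, 0.0]
contact_force: [0.4, -0.4, 0.4]
gripper_width: 0.001
grasp_force: 0.3
```

```bash
python3 - <<'E'
from h import *
im=bot.read_camera("top");r=lens(im);print(r,angle(r[0]))
cv2.imwrite("pics/top2.png",im[:,:,::-1]);s=bot.read_camera("scene");cv2.imwrite("pics/scene2.png",s[:,:,::-1])
cv2.imwrite("pics/c2.png",cv2.resize(np.hstack([s[120:300,230:430],im[120:300,230:430]])[:,:,::-1],None,fx=2,fy=2))
E
```

```text
(array([0.4558651 , 0.06510476]), 53, np.float64(0.004622020951372504)) (np.float64(16.82618111693435), np.float64(0.20072862725310542))
```

View pics/c2.png

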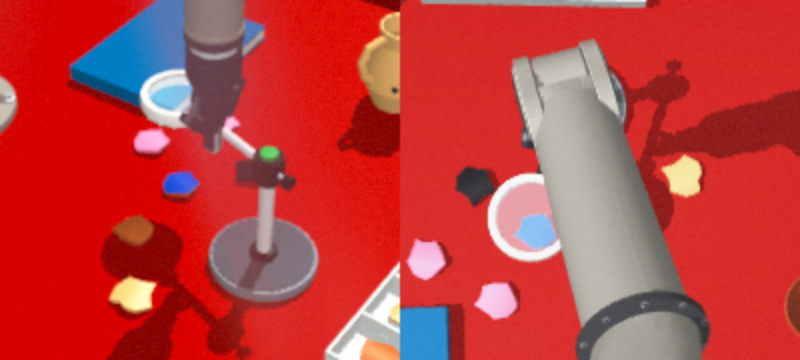

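The left half shows the arm swung, with the fingertip still against the tube. On the right, the lens is around (296,228) with the sherd under it. I'll back off for a clear check.

Call:
send_rows(slide=[[0, 5, 0], [0, 20, 0], [0, 45, 0], [0, 70, -20], [0, 100, -50], [0, 135, -85], [0, 170, -100], [0, 200, -100]], roll=[0, 0, 0, 0, 0, 0, 0, 0], claw=[0, 0, 0, 0, 0, 0, 0, 0])

```text
t: 5.68
eef_pos: [0.5553, -0.1874, 0.2701]
tool_rot: [0.001, 1.0, -0.0, 0.004]
contact_force: [1.3, 0.2, 0.1]
gripper_width: 0.001
grasp_force: 0.0
```

```bash
python3 - <<'E'
from h import *
im=bot.read_camera("top");cv2.imwrite("pics/top3.png",im[:,:,::-1]);measure("top",im)
s=bot.read_camera("scene");cv2.imwrite("pics/scene3.png",s[:,:,::-1]);measure("scene",s)
cv2.imwrite("pics/c3.png",cv2.resize(np.hstack([s[140:290,270:420],im[130:280,240:390]])[:,:,::-1],None,fx=2.6,fy=2.6))
E
```

```text
top green 80 [312 152  10  10] [316.6 156.8] [0.6471 0.0087 0.211 ] bbox ctr [0.6478 0.009  0.211 ]
top white 119 [396 134   4  46] [397.9 161.4] [ 0.6391 -0.215   0.19  ] bbox ctr [ 0.653  -0.2143  0.19  ]
top white 802 [274 161  43  89] [298.3 214.4] [0.493  0.0584 0.19  ] bbox ctr [0.5187 0.0676 0.19  ]
top white 273 [394 185   6  85] [397.6 237. ] [ 0.4306 -0.2075  0.19  ] bbox ctr [ 0.4576 -0.2053  0.19  ]
scene green 49 [360 194  10   6] [364.2 196.4] [0.6529 0.0022 0.211 ] bbox ctr [0.6537 0.0023 0.211 ]
scene blue 740 [298 140  56  24] [320.7 147.3] [0.2432 0.3595 0.01  ] bbox ctr [0.2741 0.3475 0.01  ]
scene blue 144 [312 206  17  11] [319.5 211.4] [0.4547 0.0659 0.01  ] bbox ctr [0.4548 0.0683 0.01  ]
scene white 652 [301 140  57  44] [322.1 167.3] [0.4676 0.0651 0.19  ] bbox ctr [0.4673 0.1005 0.19  ]
scene white 27 [274 151  17   3] [281.9 152.2] [0.3216 0.0563 0.19  ] bbox ctr [0.3211 0.0574 0.19  ]
scene white 114 [335 179  23  20] [345.3 188.1] [0.5778 0.0242 0.19  ] bbox ctr [0.5804 0.0237 0.19  ]
scene white 182 [359 215   8  31] [362.3 229.9] [ 0.7071 -0.0901  0.19  ] bbox ctr [ 0.7078 -0.0902  0.19  ]
scene white 21 [377 250  12  14] [383.3 257.2] [ 0.7981 -0.1401  0.19  ] bbox ctr [ 0.7954 -0.1393  0.19  ]
scene white 248 [398 264  22  26] [412.4 280.8] [ 0.8883 -0.1644  0.19  ] bbox ctr [ 0.8752 -0.1582  0.19  ]
```

View pics/c3.png

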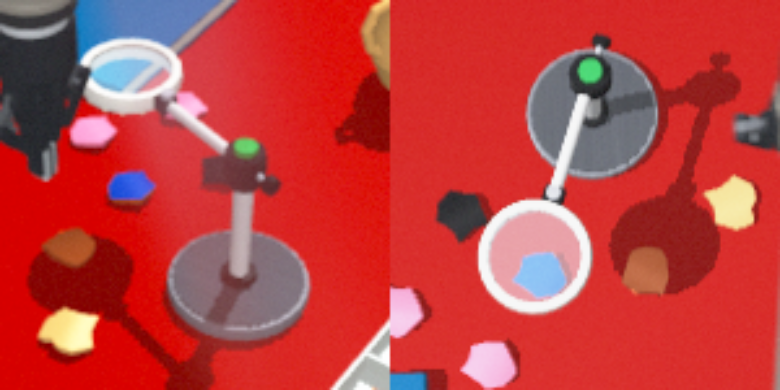

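The left half shows the stand, sherds and button where they were. In the right half the lens circle is centred near (295.3,227.9), and the blue sherd shows through it at about (297.3,235.2).

```bash
python3 - <<'E'
from h import *
im=cv2.imread("pics/top3.png")[:,:,::-1].copy()
k=cv2.inRange(cv2.cvtColor(im,cv2.COLOR_RGB2HSV),(0,0,150),(180,60,255));k[:200]=0;k[258:]=0;k[:,:266]=0;k[:,325:]=0
def fit(f,z):
    im=cv2.imread(f)[:,:,::-1].copy();k=cv2.inRange(cv2.cvtColor(im,cv2.COLOR_RGB2HSV),(0,0,175),(180,40,255));k[:209 if '0' in f else 204]=0;k[258:]=0;k[:,:266]=0;k[:,345:]=0
    c=max(cv2.findContours(k,0,2)[0],key=len)
    e=cv2.fitEllipseDirect(c[:,0]);print(f,e,np.round(ray("top",e[0],z),4),angle(ray("top",e[0],z)))
for f in("pics/top0.png","pics/top3.png"):fit(f,.188)
# sherd through lens
k=cv2.inRange(cv2.cvtColor(im,cv2.COLOR_RGB2HSV),(95,50,80),(130,255,255))[218:252,278:318]
m=cv2.moments(k,True);c=(m['m10']/m['m00']+278,m['m01']/m['m00']+218);p=ray("top",c,.009);print(m['m00'],c,p,angle(p))
E
```

```text
pics/top0.png ((317.54278564453125, 231.15011596679688), (42.72880554199219, 43.19865036010742), 42.73894119262695) [0.4478 0.0069 0.188 ] (np.float64(-0.030670038457431527), np.float64(0.2002492504031419))
pics/top3.png ((295.3135070800781, 227.76611328125), (42.15974426269531, 44.33090591430664), 19.33257484436035) [0.4571 0.0666 0.188 ] (np.float64(17.3235777162632), np.float64(0.19999452015823763))
238.0 (297.7731092436975, 235.30252100840335) [0.45317109 0.06946    0.009     ] (np.float64(17.77527619246072), np.float64(0.2045960804867108))
```

The lens is within about 5 mm of the sherd and at the right radius. Next is the button, at about (0.648, 0.008, 0.211).

Call:
send_rows(slide=[[8, -16, 0], [24, -50, 0], [42, -88, 0], [60, -125, 0], [76, -160, 0], [88, -185, 0], [93, -197, 0], [93, -197, 0]], roll=[0, 0, 0, 0, 0, 0, 0, 0], claw=[0, 0, 0, 0, 0, 0, 0, 0])

```text
t: 6.45
eef_pos: [0.6467, 0.0167, 0.2646]
tool_rot: [-0.001, 1.0, 0.003, -0.0]
contact_force: [-0.0, -0.4, -1.3]
gripper_width: 0.0
grasp_force: 0.0
```

Call:
send_rows(slide=[[0, 0, 8], [0, 0, 18], [0, 0, 28], [0, 0, 36], [0, 0, 43], [0, 0, 48], [0, 0, 50], [0, 0, 50]], roll=[0, 0, 0, 0, 0, 0, 0, 0], claw=[0, 0, 0, 0, 0, 0, 0, 0])

```text
t: 7.12
eef_pos: [0.6463, 0.0117, 0.2147]
tool_rot: [0.0, 1.0, -0.0, -0.0]
contact_force: [0.1, -0.5, -0.5]
gripper_width: 0.003
grasp_force: 0.0
```

```bash
python3 - <<'E'
from h import *
o=bot.get_obs();print(o["eef_pos"],o["contact_force"],o["torque"])
s=bot.read_camera("scene");cv2.imwrite("pics/c4.png",cv2.resize(s[150:250,310:430,::-1],None,fx=5,fy=5))
E
```

```text
[0.64625856 0.01174806 0.21466853] [ 0.13745789 -0.51983767 -0.48787577] [-0.03674251 -0.00704565 -0.00187169]
```

View pics/c4.png

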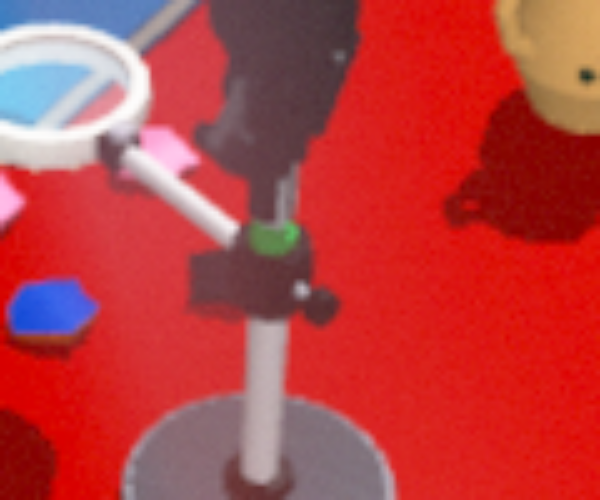

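The view shows the fingertips just above the green button at about (365,197). I'll centre by a few mm and press.

Call:
send_rows(slide=[[1, 2, 0], [2, 4, 0], [2, 4, 2], [2, 4, 4], [2, 4, 6], [2, 4, 8], [2, 4, 9], [2, 4, 10]], roll=[0, 0, 0, 0, 0, 0, 0, 0], claw=[0, 0, 0, 0, 0, 0, 0, 0])

```text
t: 7.83
eef_pos: [0.6488, 0.0078, 0.2056]
tool_rot: [0.0, 1.0, -0.0, 0.0]
contact_force: [-0.5, -1.5, 4.1]
gripper_width: 0.005
grasp_force: 1.9
```

Call:
send_rows(slide=[[0, 0, 0.5], [0, 0, 1], [0, 0, 1.5], [0, 0, 2], [0, 0, 2], [0, 0, 2], [0, 0, 2], [0, 0, 2]], roll=[0, 0, 0, 0, 0, 0, 0, 0], claw=[0, 0, 0, 0, 0, 0, 0, 0])

```text
t: 8.5
eef_pos: [0.6488, 0.0078, 0.2051]
tool_rot: [0.0, 1.0, -0.0, 0.001]
contact_force: [-3.9, -1.2, 11.7]
gripper_width: -0.001
grasp_force: 5.8
```

The force has risen to 12 N at z = 0.205, so the button is on its stop. I'll lift off and clear the view.

Call:
send_rows(slide=[[0, 0, -3], [0, 0, -10], [0, 0, -25], [0, 0, -45], [0, 0, -65], [0, 25, -75], [0, 60, -75], [0, 95, -75]], roll=[0, 0, 0, 0, 0, 0, 0, 0], claw=[0, 0, 0, 0, 0, 0, 0, 0])

```text
t: 9.17
eef_pos: [0.6488, -0.0862, 0.2794]
tool_rot: [-0.0, 1.0, 0.002, 0.001]
contact_force: [1.0, -0.9, -0.1]
gripper_width: -0.007
grasp_force: 0.0
```

Call:
send_rows(slide=[[-5, 30, 0], [-15, 60, 0], [-30, 90, 0], [-45, 120, 0], [-60, 140, 0], [-60, 150, 0], [-60, 150, 0], [-60, 150, 0]], roll=[0, 0, 0, 0, 0, 0, 0, 0], claw=[0, 0, 0, 0, 0, 0, 0, 0])

```text
t: 9.83
eef_pos: [0.5888, -0.2362, 0.2781]
tool_rot: [-0.001, 1.0, -0.0, 0.0]
contact_force: [-0.1, 0.3, 0.1]
gripper_width: 0.001
grasp_force: 0.0
```

```bash
python3 - <<'E'
from h import *
im=bot.read_camera("top");s=bot.read_camera("scene")
cv2.imwrite("pics/top5.png",im[:,:,::-1])
for n,i in(("top",im),("scene",s)):
    for a,b,c,_ in blobs(i,(45,100,60),(80,255,255),(300,140,400,260)):print(n,a,c)
k=cv2.inRange(cv2.cvtColor(im,cv2.COLOR_RGB2HSV),(0,0,175),(180,40,255));k[:204]=0;k[258:]=0;k[:,:266]=0;k[:,345:]=0
e=cv2.fitEllipseDirect(max(cv2.findContours(k,0,2)[0],key=len)[:,0]);p=ray("top",e[0],.188);print(e[0],p,angle(p))
cv2.imwrite("pics/c5.png",cv2.resize(np.hstack([s[140:290,270:420],im[130:280,240:390]])[:,:,::-1],None,fx=2.6,fy=2.6))
E
```

```text
top 80 [316.6125 156.75  ]
scene 49 [364.24489796 196.40816327]
(295.3135070800781, 227.76611328125) [0.45707756 0.06655192 0.188     ] (np.float64(17.3235777162632), np.float64(0.19999452015823763))
```

View pics/c5.png

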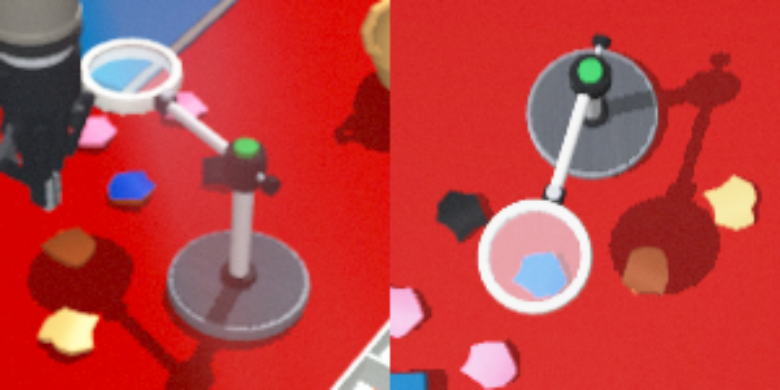

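The lens is still at (295.3,227.8) over the blue sherd, and the stand, the visible sherds and the button have not moved. The robot is clear, so I'm handing in.

```bash
python3 -c "
from station import bot
print(bot.hand_in())"
```

```text
the job is handed in; nothing more can be done
None
```

I swung the lens to within about 5 mm of the blue sherd's centre, then pressed the lamp button down to its stop (12 N). The stand and the sherds in view did not move, and the job was handed in at about 10 s; no verdict came back.

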